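# Dip the brush in the covered cup and lay it on its rest

### The job

Lift the lid off the low steel cup and set it down flat on the table, clear of the cup; then pick up the flat brush, dip its bristle tip well below the rim of that cup, and lay the brush level in the two notches of its rest, bristle end in the wider notch. Handle things gently: do not press the bristles hard on the cup or let anything fall. The cup must stay standing where it is, the tall narrow cup gets no brush, and it, the spray can and the bottle are left as they stand.

Things in the scene. Friction and masses are not known exactly. Their poses are not given: they have to be found in the camera images.
- brush: flat brush, 177 long, 12 mm thick, lying flat; bare wooden handle 16 wide from x = -88 to +20, ferrule and bristle head 34 wide from x = +20 to +88. Origin: centre of the underside; x runs from the handle to the bristles, z up. Weighs about 50 g, centre of mass near x = +15
- brush_tip (a point): middle of the bristle end of the brush, at (88, 0, 6) in the brush's frame
- dip_cup: low round steel cup, loose, 76 outer diameter, 50 high, wall 3 (bore 70), floor 5 thick; starts covered by the lid. Origin: centre of its underside, z up
- dip_cup_rim (a point): centre of the low cup's mouth, level with the rim, 50 above its underside
- cup_lid: loose flat aluminium lid lying on the low cup, disc 86 in diameter and 4 to 5 thick, with a central knob: neck 14 across, head 22 across from 13 to 26 above the lid's underside, top at 27. Origin: centre of its underside, z up. Weighs about 80 g
- brush_rest: aluminium rest fixed to the table: base 130 x 74 x 6, two uprights 10 thick and 70 wide across its x axis. The one at x = -60 has a notch 26 wide (for the handle), the one at x = +40 a notch 46 wide (for the head); both notch floors are 32 above the table, their ears reach 45. Origin: centre of its underside. The brush belongs along x, bristles to +x, its middle over the rest's middle
- tall_cup: bystander: tall narrow open steel cup, 58 diameter (bore 52), 88 high; origin at the centre of its underside
- tall_cup_rim (a point): centre of the tall cup's mouth, 88 above its underside
- spray_can: bystander: spray can, 67 diameter, 198 high; origin at the centre of its underside
- bottle: bystander: plastic bottle with a pointed green nozzle, 70 diameter, 172 high; origin at the centre of its underside
Mind the look-alikes: they are no part of the job. What is shaped like the cup_lid but orange, pink or purple is not meant.

How it is judged (in metres and radians):
On the way, in this order (a step that is already met when the one before it is completed fails the run):
1. the lid lies flat on the table, clear of the cup (height (world z) of cup_lid below 0.008 m and angle between cup_lid's own z axis and vertical below 0.1 rad and horizontal distance between cup_lid and dip_cup above 0.083 m and linear speed of cup_lid below 0.03 m/s and contact force between the fingers and cup_lid below 0.1 N), for 0.2 s.
2. the bristle tip is inside the low cup, at least 10 mm below its rim (z of brush_tip in the frame of dip_cup_rim between -0.05 and -0.01 m and horizontal distance between brush_tip and dip_cup_rim below 0.035 m), for 0.2 s.
At the end, for the whole second after the job is handed in: Brush still and level in both notches, bristles to the wide one, middle within 25 mm lengthwise and 12 mm sideways of the rest's, underside 28 to 37 mm up, within 0.17 rad of its line; lid flat and still on the table, centre over 83 mm from the cup's; low cup upright within 30 mm of its start (x of brush in the frame of brush_rest between -0.025 and 0.025 m and y of brush in the frame of brush_rest between -0.012 and 0.012 m and z of brush in the frame of brush_rest between 0.028 and 0.037 m and x of brush_tip in the frame of brush_rest above 0.05 m and angle between the x axis of brush and the x axis of brush_rest, either way round below 0.17 rad and angle between each of brush, cup_lid, dip_cup's own z axis and vertical below 0.1 rad and linear speed of each of brush, cup_lid below 0.02 m/s and height (world z) of cup_lid below 0.008 m and horizontal distance between cup_lid and dip_cup above 0.083 m and distance of dip_cup from where it was at the start of the episode below 0.03 m); the robot touches nothing.
It fails at once if the low cup is moved more than 30 mm or tipped (distance of dip_cup from where it was at the start of the episode above 0.03 m or angle between dip_cup's own z axis and vertical above 0.25 rad).
It fails at once if the tall cup, spray can or bottle is moved more than 20 mm or tipped ((distance of tall_cup from where it was at the start of the episode above 0.02 m or angle between tall_cup's own z axis and vertical above 0.25 rad) or (distance of spray_can from where it was at the start of the episode above 0.02 m or angle between spray_can's own z axis and vertical above 0.25 rad) or (distance of bottle from where it was at the start of the episode above 0.02 m or angle between bottle's own z axis and vertical above 0.25 rad)).
It fails at once if the bristle tip goes into the tall cup (z of brush_tip in the frame of tall_cup_rim below -0.003 m and horizontal distance between brush_tip and tall_cup_rim below 0.026 m).
It fails at once if the brush presses on the low cup with more than 8 N (contact force between brush and dip_cup above 8 N).
It fails at once if the lid or the brush is let fall (over 0.8 m/s close to the table) ((height (world z) of cup_lid below 0.03 m and linear speed of cup_lid above 0.8 m/s) or (height (world z) of brush below 0.06 m and linear speed of brush above 0.8 m/s)).
It also fails if it takes over 67 s, if anything falls off the work surface, if the arm or the gripper's body presses on something with over 40 N, if the wrist force passes 120 N, or if a joint passes its speed limit or range.

### The arm

A 6-joint arm with a two-finger parallel gripper is mounted at the origin on a cart in front of the work surface, level with it; the furniture and walls round the work are solid. World frame = base frame: x ahead of the robot, y to its left, z up, the work surface at z = 0. Lengths are in mm, angles in rad, forces in N, time in s.
With the tool pointing down it reaches from about 325 to 875 mm from the base axis. Payload 4.4 kg.
Tool frame: the origin (TCP) lies on the centre line of the jaws, within the pads' length; the fingertips stand ahead of it and the grasp point (between the pads) lies 6 mm ahead of it (ctrl.tcp_to_tips is the z of the fingertips in the tool frame, in mm); z points along the fingers, y is the direction in which the jaws open and shut (so a half turn about z gives the same grasp; the last joint's range is limited). The gripper opens to 85 mm and grips with 20 to 120 N. Pads are 22 mm wide; open, the fingers measure 114 mm over their backs; the gripper's body (76 mm by 85 mm) begins 54 mm behind the grasp point. The pads swing forward as they close: fully open they stand 13 mm farther back than shut.
Start: joints at [-1.492, 0.207, 1.542, -0, 1.393, -0.15], TCP at [130.962, -559.889, 219.582] pointing down, gripper open.
Joint ranges: [-2.73, 2.73], [-0.86, 2.22], [0.23, 2.46], [-1.11, 4.25], [0.08, 2.63], [-2.82, 2.82]. Speed limits (rad/s): [2.79, 2.79, 3.14, 3.14, 3.14, 3.14].

### API

Orientations are given as a 3x3 rotation matrix whose columns are the frame's x, y, z axes.
In Python, from plant import ctrl, sensors, optics gives the robot as it stands. Calls block until the motion is done:
- ctrl.move_ptp(position, orientation): joint-space move of the TCP to a pose.
- ctrl.move_l(position, rot=None, vel=150, threshold=None): straight line of the TCP; rot=None keeps the orientation; vel is the mean speed in mm/s. With threshold (N) it stops when the force on the tool has changed by that much, and returns True; else False.
- ctrl.set_joints(angles): joint-space move.
- ctrl.gripper_to(opening, force=None): finger opening in mm; force is the grip in N (None keeps the last); returns when the fingers have stopped.
- ctrl.hold(seconds).
- ctrl.solve_ik(position, orientation): joint angles nearest the present ones, or None.
- sensors.read_state(): the state.
- optics.grab_frame(name): name is "side" or "top"; returns (picture, depth): 384x512x3 uint8, red, green, blue; 384x512 float32, mm along the optical axis (not along the pixel's ray), 0 where there is no reading.
- optics.camera_params(name): a dict with "mtx" (3x3 intrinsics, pixels), "R" (3x3) and "t" (3): a world point X has camera coordinates R X + t. Camera axes: x right, y down, z forward; pixel columns grow to the right and rows downward; lengths in mm; the calibration is good to about 2 mm. A picture is of the moment at which its call begins. camera_params takes no time and is no camera call.
A pose or a line that the arm cannot do raises ctrl.MotionError and nothing moves.
- ctrl.finish_job(): hands the job in, once; it reports no verdict.
The state is a dict: "t": time; "q": joint angles; "qvel": joint speeds; "tau": joint torques, N m; "eef_pos": TCP position; "eef_rot": TCP orientation; "force": force on the tool from outside, world axes, zero at the start; "wrist_torque": the same for the moment, N m; "grip_width": finger opening in mm.
Only numpy, scipy, OpenCV 4.12 (cv2) and the standard library are available. Lean on these libraries where they do the work, as an engineer would, in place of code of your own. Each camera call takes 0.05 s, during which the arm holds its last target. There are 200 camera calls.

## Working session

There is one attempt and no reset: what is moved stays moved. The work goes in short steps, each a Python script; the robot and the scene stay as the last script left them, time stands still between calls to the robot, and variables do not carry over. Pictures are saved under pics/ and viewed, about 8 in all and at most 12, crops included, and the job is handed in when it is done.

```bash
ls; mkdir -p pics
python3 - <<'E'
from plant import ctrl,sensors,optics
import numpy as np,cv2
for n in("top","side"):
    p,d=optics.grab_frame(n); c=optics.camera_params(n)
    cv2.imwrite(f"pics/{n}0.png",p[:,:,::-1]); np.savez(f"{n}0.npz",p=p,d=d,**c)
    print(n,c,(d>0).mean())
print(sensors.read_state()["eef_rot"],ctrl.tcp_to_tips,sensors.read_state()["t"])
E
```

```text
pics
top {'mtx': array([[417.24276829,   0.        , 256.20690547],
       [  0.        , 417.24276829, 187.33020446],
       [  0.        ,   0.        ,   1.        ]]), 'R': array([[ 0.02029608, -0.99974589, -0.00980905],
       [-0.99046459, -0.01876855, -0.13648309],
       [ 0.13626431,  0.01248559, -0.99059384]]), 't': array([  66.93735076,  601.13566263, 1114.62065746])} 0.9962107340494791
side {'mtx': array([[425.1143517 ,   0.        , 250.87190916],
       [  0.        , 425.1143517 , 191.3881449 ],
       [  0.        ,   0.        ,   1.        ]]), 'R': array([[-0.99998836,  0.00465252, -0.00128079],
       [ 0.00406882,  0.67022523, -0.7421466 ],
       [-0.00259444, -0.74214317, -0.67023636]]), 't': array([5.68139871e+02, 1.18766403e+00, 1.45993399e+03])} 0.9959309895833334
[[ 9.73699961e-01  2.27834064e-01 -1.56797130e-04]
 [ 2.27833880e-01 -9.73697714e-01  2.11785833e-03]
 [ 3.29847265e-04 -2.09788227e-03 -9.99997745e-01]] 25.0 0.1
```

View pics/top0.png

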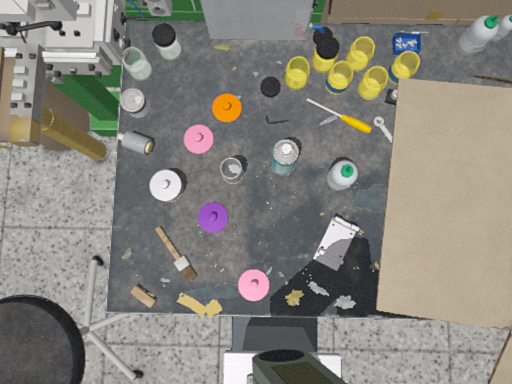

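View pics/side0.png

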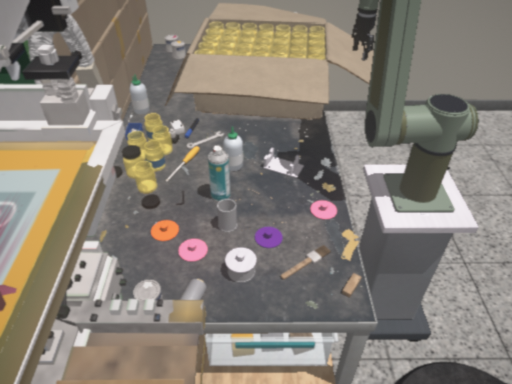

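Top view: the aluminium-lidded cup is at (166,185), the tall cup at (231,168), and the brush runs from (158,229) to (190,275) with the bristles at the lower end. The rest is at (337,243), the spray can at (285,155) and the bottle at (343,174). The side view agrees, with the lidded cup at (240,262) and the brush at (305,262). Next I measure them from the depth of both cameras.

```bash
cat > h.py <<'E'
import numpy as np,cv2
def cloud(f):
    z=np.load(f); d=z['d'].astype(float); v,u=np.mgrid[:d.shape[0],:d.shape[1]]
    K=z['mtx']; c=np.stack([(u-K[0,2])/K[0,0]*d,(v-K[1,2])/K[1,1]*d,d],-1)
    return (c-z['t'])@z['R'],z['p'],d>0     # R^T(c-t)
def ortho(f,x,y,z,s=2.):   # rectified picture of plane z: cols = -y, rows = -x, s px/mm
    n=np.load(f); X,Y=np.meshgrid(np.arange(x[1],x[0],-1/s),np.arange(y[1],y[0],-1/s),indexing='ij')
    P=np.stack([X,Y,np.full_like(X,z)],-1)@n['R'].T+n['t']; q=P@n['mtx'].T
    m=(q[...,:2]/q[...,2:]).astype(np.float32)
    return cv2.remap(n['p'],m[...,0],m[...,1],cv2.INTER_CUBIC)
E
python3 - <<'E'
from h import *
for n in("top0","side0"):
    W,p,ok=cloud(n+".npz"); print(n)
    def at(u,v,w=2): return W[v-w:v+w+1,u-w:u+w+1].reshape(-1,3).mean(0).round(1)
    pts={"lid":(166,185),"tall":(231,160),"can":(285,148),"bot":(346,170),"brushH":(165,240),"brushT":(187,270),"rest":(337,243),"purple":(213,217),"table":(230,260)} if n=="top0" else {"lid":(240,258),"purple":(268,237),"brushH":(290,270),"brushT":(322,251),"rest":(285,163),"table":(200,300)}
    for k,(u,v) in pts.items(): print(k,at(u,v,1))
    L=at(*pts["lid"]); z=W[...,2]
    # lid disc: points z 45..60 near
    r=np.hypot(W[...,0]-L[0],W[...,1]-L[1])
    for lo,hi,R in((46,60,65),(68,85,30)):
        m=ok&(r<R)&(z>lo)&(z<hi); q=W[m]; 
        if len(q): print("lid",lo,hi,m.sum(),q.mean(0).round(1),q.min(0).round(1),q.max(0).round(1))
    B=at(*pts["brushH"]);m=ok&(z>6)&(z<25)&(np.hypot(W[...,0]-B[0]+20,W[...,1]-B[1]+20)<110)
    q=W[m]; print("brush",m.sum(),q.mean(0).round(1),q.min(0).round(1),q.max(0).round(1))
    Rr=at(*pts["rest"]);m=ok&(z>25)&(z<55)&(np.hypot(W[...,0]-Rr[0],W[...,1]-Rr[1])<110)
    q=W[m]; print("rest",m.sum(),q.mean(0).round(1),q.min(0).round(1),q.max(0).round(1))
W,p,ok=cloud("top0.npz")
b=W[240,165];r=W[243,337]; print(b,r)
a=ortho("top0.npz",(b[0]-150,b[0]+50),(b[1]-120,b[1]+50),10,2.)
c=ortho("top0.npz",(r[0]-90,r[0]+90),(r[1]-90,r[1]+90),32,2.)
H=400
o=np.full((H,a.shape[1]+c.shape[1]+10,3),255,np.uint8);o[:a.shape[0],:a.shape[1]]=a;o[:c.shape[0],a.shape[1]+10:]=c
cv2.imwrite("pics/o1.png",o[:,:,::-1]); print(a.shape,c.shape)
E
```

```text
top0
lid [596.8 321.7  75.4]
tall [670.5 148.9  66.4]
can [624.1  20.7 417.6]
bot [ 633.5 -148.2  147.7]
brushH [450.1 331.6  11.2]
brushT [368.8 266.4  10.7]
rest [ 451.6 -150.3    5.7]
purple [516.2 197.5  26.4]
table [398.3 148.5   0.8]
lid 46 60 687 [599.5 328.3  54.3] [557.9 287.2  46.5] [641.8 372.3  60. ]
lid 68 85 59 [599.1 328.1  75.4] [588.9 318.   68.2] [610.7 338.4  80. ]
brush 545 [404.3 292.6  11.1] [336.2 215.    6. ] [520.4 418.7  19.3]
rest 223 [ 459.9 -148.6   37.7] [ 395.4 -202.9   25.3] [522.3 -93.8  51.1]
side0
lid [599.3 341.9  69.1]
purple [516.8 210.7   7.2]
brushH [459.2 338.   10.1]
brushT [359.3 267.3   7.7]
rest [ 441.1 -157.5    3.4]
table [681.8 548.  180.2]
lid 46 60 552 [599.7 335.6  52. ] [558.1 288.8  46.2] [641.8 375.2  56.8]
lid 68 85 49 [600.  333.1  73.2] [591.1 319.9  68.9] [610.3 344.6  77.4]
brush 350 [407.2 301.9   9.3] [341.7 226.5   6. ] [496.2 364.8  16.2]
rest 115 [ 460.  -143.7   34.6] [ 395.8 -201.3   25.2] [520.1 -89.5  45.8]
[450.13646134 332.49586813   7.18918377] [ 451.57690417 -150.62139156    3.82203356]
(400, 340, 3) (360, 360, 3)
```

View pics/o1.png

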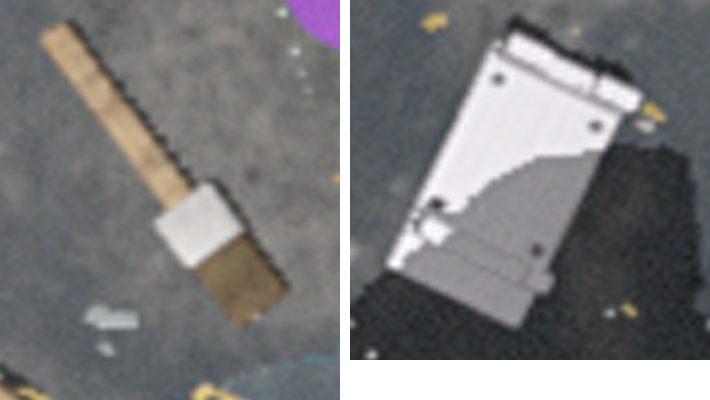

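Left panel of the ortho crop: the brush's handle end is at (54,32) and its bristle end at (265,307). That gives 173 mm against 177 nominal, with its centre near (415,303). Right panel: the rest's end upright (handle notch) is at the top, around (565,70), and the inset one (head notch) is around (485,255). The base's bottom edge is (387,267) to (520,327), so the rest's centre is near (450,-145) with yaw about 2.69. Before moving, I check that every pose can be reached.

```bash
cat >> h.py <<'E'
def R3(yaw,th=0.):   # tool x along heading yaw, dipping by th; th=0: tool points down
    h=np.array([np.cos(yaw),np.sin(yaw),0]); Z=np.array([0,0,1.])
    x=np.cos(th)*h-np.sin(th)*Z; z=-np.sin(th)*h-np.cos(th)*Z
    return np.stack([x,np.cross(z,x),z],1)
LID=np.array([600,330.]); PLACE=np.array([430,140.])
BC=np.array([415.4,302.7]); BY=-2.487; GX=2.
REST=np.array([450.5,-144.7]); RY=2.69
def tcp_for_tip(tip,yaw,th,gx=GX,off=21.):
    R=R3(yaw,th); return np.asarray(tip)-(88-gx)*R[:,0]-off*R[:,2],R
E
python3 - <<'E'
from h import *
from plant import ctrl
def q(n,p,R):
    s=ctrl.solve_ik(list(p),R); print(n,np.round(p,0),None if s is None else np.round(s,2))
for o in(0,np.pi/2,-np.pi/2,np.pi):
    y=np.arctan2(*LID[::-1])+o; q("lid%.1f"%o,[*LID,81],R3(y)); q(" pl",[*PLACE,31],R3(y))
h=np.array([np.cos(BY),np.sin(BY)])
for f in(1,-1):
    pass
q("brush",[*(BC+GX*h),27],R3(BY))
for th in(.6,.75,.9):
    for yw in(BY,-2.64,-2.9): q(f"dip{th}{yw}",*tcp_for_tip([*(LID),32],yw,th)); 
hr=np.array([np.cos(RY),np.sin(RY)]); q("rest",[*(REST+GX*hr),32+27],R3(RY))
E
```

```text
lid0.0 [600. 330.  81.] [ 0.38  0.56  1.36 -0.    1.22  1.44]
 pl [430. 140.  31.] [ 0.12  0.21  1.99 -0.    0.94  1.19]
lid1.6 [600. 330.  81.] [ 0.38  0.56  1.36 -0.    1.22 -0.13]
 pl [430. 140.  31.] [ 0.12  0.21  1.99 -0.    0.94 -0.38]
lid-1.6 [600. 330.  81.] None
 pl [430. 140.  31.] [ 0.12  0.21  1.99 -0.    0.94  2.76]
lid3.1 [600. 330.  81.] [ 0.38  0.56  1.36 -0.    1.22 -1.7 ]
 pl [430. 140.  31.] [ 0.12  0.21  1.99 -0.    0.94 -1.95]
brush [414. 301.  27.] [ 0.46  0.32  1.85 -0.    0.97 -1.76]
dip0.6-2.487 [647. 366.  98.] [ 0.31  0.39  1.72  0.41  0.5  -2.22]
dip0.6-2.64 [652. 358.  98.] [ 0.35  0.38  1.72  0.2   0.45 -1.88]
dip0.6-2.9 [657. 344.  98.] [ 0.41  0.39  1.71 -0.21  0.45 -1.24]
dip0.75-2.487 [639. 360. 106.] [ 0.28  0.34  1.85  0.82  0.34 -2.64]
dip0.75-2.64 [643. 353. 106.] [ 0.33  0.34  1.85  0.51  0.24 -2.19]
dip0.75-2.9 [647. 342. 106.] [ 0.42  0.35  1.83 -0.52  0.25 -0.93]
dip0.9-2.487 [629. 353. 112.] None
dip0.9-2.64 [632. 348. 112.] [0.32 0.32 1.97 1.82 0.15 2.78]
dip0.9-2.9 [636. 339. 112.] None
rest [ 449. -144.   59.] [-0.49  0.19  1.93 -0.    1.02 -1.61]
```

Run:
```python
from h import *
from plant import ctrl,sensors,optics
Y=np.arctan2(*LID[::-1])+np.pi/2; R=R3(Y)
ctrl.move_ptp([300,-330,350],R); ctrl.move_ptp([430,140,350],R)
ctrl.gripper_to(45,force=30)
ctrl.move_ptp([*LID,150],R)
print(ctrl.move_l([*LID,81],vel=80,threshold=6))
ctrl.gripper_to(5,force=30); s=sensors.read_state(); print(s["grip_width"],s["eef_pos"],s["force"],s["t"])
ctrl.move_l([*LID,150],vel=80); s=sensors.read_state(); print(s["grip_width"],s["force"],s["t"])
p,d=optics.grab_frame("side"); cv2.imwrite("pics/s1.png",cv2.resize(p[150:330,130:370],None,fx=2.5,fy=2.5)[:,:,::-1])
```

```text
False
4.83675133894374 [600.06735405 330.00928383  81.17514895] [-0.57206063  0.53048776  0.24489404] 6.3083
4.920618513803569 [-0.38336216  0.40603382 -0.62525263] 7.325
```

View pics/s1.png

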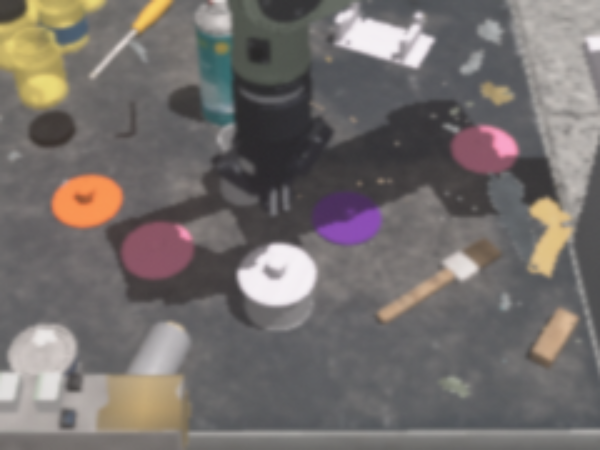

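The grasp missed: the side crop shows the lid still on the cup at (277,275) and the gripper empty at (280,200). I check whether that was height or lateral error.

Run:
```python
from h import *
from plant import ctrl,sensors,optics
ctrl.move_l([470,250,260],vel=250)
o=[]
for n in("top","side"):
    p,d=optics.grab_frame(n);c=optics.camera_params(n);np.savez(n+"1.npz",p=p,d=d,**c)
    W,p,ok=cloud(n+"1.npz");z=W[...,2];r=np.hypot(W[...,0]-600,W[...,1]-330)
    for lo,hi,Q in((46,60,65),(66,85,30)):
        q=W[ok&(r<Q)&(z>lo)&(z<hi)]
        print(n,lo,len(q),*(f.round(1) for f in (q.mean(0),q.min(0),q.max(0))) if 0 else (q.mean(0).round(1),q.min(0).round(1),q.max(0).round(1)))
    def px(X):
        k=c['mtx']@(c['R']@np.array(X)+c['t']);return k[:2]/k[2]
    e=sensors.read_state()["eef_pos"]; g=np.array(e)-[0,0,25]
    a=p.copy()
    for X,col in(([600,330,77],(255,0,0)),([600,330,54],(0,255,0)),(g,(255,0,255))):
        u=px(X); cv2.circle(a,tuple(int(round(t)) for t in u),1,col,-1); print(np.round(u,1))
    u=px([560,300,100]).astype(int); u=np.clip(u,[80,60],[432,324]); o.append(cv2.resize(a[u[1]-60:u[1]+60,u[0]-80:u[0]+80],None,fx=5,fy=5,interpolation=cv2.INTER_CUBIC)[:, :800])
cv2.imwrite("pics/m1.png",cv2.resize(np.vstack(o),(500,750))[:,:,::-1][:600] if 0 else cv2.resize(np.hstack(o),(800,300))[:,:,::-1]); print(sensors.read_state()["t"])
```

```text
top 46 462 [609.1 321.   54.3] [561.6 287.3  48. ] [641.9 371.8  59.9]
top 66 41 [601.5 326.1  75.1] [590.9 318.3  66.4] [610.7 337.7  79.2]
[162.8 183.7]
[164.8 184.9]
[179.  230.8]
side 46 547 [599.7 335.8  52.1] [558.1 289.9  46.2] [641.7 375.2  57.2]
side 66 50 [600.1 333.4  73.3] [591.1 321.7  66.7] [610.4 345.3  77.5]
[239.7 252.7]
[239.9 258.1]
[288.5 190.4]
8.375
```

View pics/m1.png

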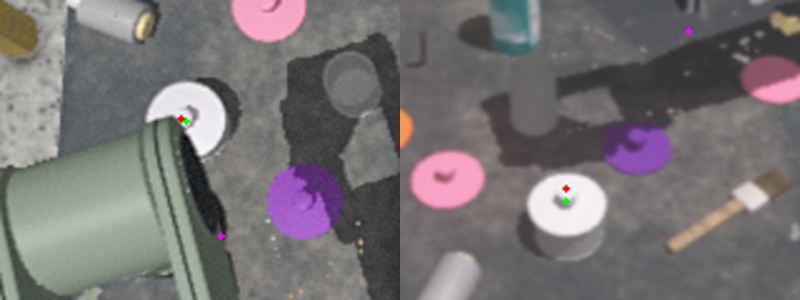

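Lateral position looks right: the marks sit on the knob at (182,119) and (566,190). But in the side view the fingertips end at (690,8), above the predicted tip at (690,30). I measure the tips from the depth.

Run:
```python
from h import *
from plant import sensors,ctrl
print(sensors.read_state()["eef_pos"],sensors.read_state()["grip_width"],ctrl.tcp_to_tips)
for n in("side1","top1"):
    W,p,ok=cloud(n+".npz");z=W[...,2]
    m=ok&(np.abs(W[...,0]-470)<90)&(np.abs(W[...,1]-250)<90)&(z>150)&(z<380)
    q=W[m]; 
    for lo in range(200,380,15):
        k=q[(q[:,2]>=lo)&(q[:,2]<lo+15)]
        if len(k): print(n,lo,len(k),k.min(0).round(),k.max(0).round(),np.median(k,0).round())
p=np.load("side1.npz")["p"]; a=p[110:200,225:345]; a=cv2.resize(a,None,fx=5,fy=5,interpolation=cv2.INTER_CUBIC)
cv2.imwrite("pics/f1.png",a[:,:,::-1])
```

```text
[470.0506451  250.08714764 258.45511453] 5.328336401006855 25.0
side1 260 14 [459. 256. 268.] [477. 264. 275.] [467. 260. 273.]
side1 275 54 [454. 248. 275.] [487. 268. 290.] [473. 261. 283.]
side1 290 59 [454. 248. 291.] [486. 267. 305.] [469. 262. 297.]
side1 305 85 [436. 238. 305.] [495. 280. 320.] [464. 258. 315.]
side1 320 133 [427. 223. 320.] [503. 283. 335.] [470. 257. 326.]
side1 335 148 [415. 227. 335.] [514. 289. 350.] [457. 260. 343.]
side1 350 230 [410. 215. 350.] [530. 293. 365.] [470. 270. 359.]
side1 365 188 [423. 222. 365.] [519. 286. 379.] [479. 271. 372.]
top1 275 2 [460. 236. 275.] [462. 237. 282.] [461. 237. 279.]
top1 320 7 [441. 220. 321.] [453. 225. 331.] [449. 224. 327.]
top1 335 7 [431. 214. 335.] [445. 221. 350.] [437. 218. 341.]
top1 350 4 [423. 210. 355.] [429. 212. 362.] [426. 211. 360.]
```

View pics/f1.png

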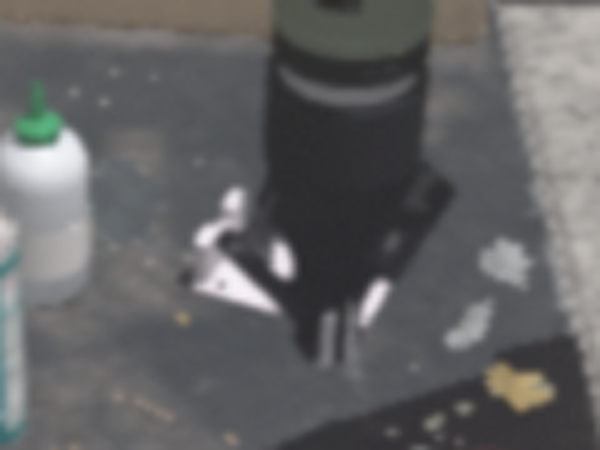

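The depth puts the closed fingertips at z≈268 while the reported TCP is at 258. The tips should be 25 mm below it, so the real tips stand some 30 mm higher than stated, which explains the miss. I settle it by touching the bare table gently.

Run:
```python
from h import *
from plant import ctrl,sensors
P=[430,140]
ctrl.move_l([*P,90],vel=250); ctrl.move_l([*P,40],vel=100)
try:
    r=ctrl.move_l([*P,-20],vel=25,threshold=3)
except ctrl.MotionError as e: r=e
s=sensors.read_state(); print(r,s["eef_pos"],s["force"],s["t"],s["grip_width"])
```

```text
True [430.02107892 140.03091234 -11.45452837] [-1.13733848 -0.43836216  5.09962349] 11.8167 5.480310078546797
```

The fingers touched the table at TCP z = -11.5, so the true tips are about 36 mm higher than the nominal frame says (tips at tool z ≈ -11). I apply that offset and retry the lid.

```bash
echo "ZO=-36." >> h.py
python3 - <<'E'
from h import *
from plant import ctrl,sensors,optics
ctrl.move_l([430,140,120],vel=200)
ctrl.gripper_to(45,force=30)
ctrl.move_l([*LID,120],vel=200)
print(ctrl.move_l([*LID,46],vel=70,threshold=5),sensors.read_state()["eef_pos"])
ctrl.gripper_to(5,force=30); s=sensors.read_state(); print(s["grip_width"],s["force"],s["t"])
if s["grip_width"]>15:
    ctrl.move_l([*LID,54],vel=40); s=sensors.read_state(); print(s["grip_width"],s["force"])
    ctrl.move_l([*LID,110],vel=100); ctrl.hold(.2);s=sensors.read_state(); print(s["grip_width"],s["force"],s["t"])
p,d=optics.grab_frame("side"); cv2.imwrite("pics/s2.png",cv2.resize(p[170:310,150:330],None,fx=3,fy=3)[:,:,::-1])
E
```

```text
False [600.62308052 330.24903882  46.78646931]
20.24433225960624 [-0.26018987  0.08487463  2.33642621] 16.0667
20.400914529950516 [-0.12001918  0.26727644 -0.65149392]
20.420100010205015 [-0.52764952 -0.09049967 -2.02050744] 17.325
```

View pics/s2.png

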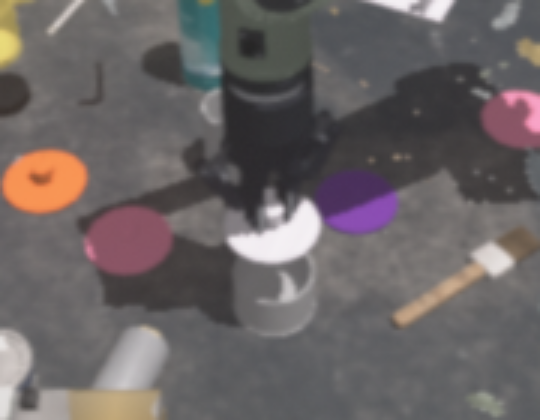

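The lid hangs level in the gripper at (272,225), and the open cup stays in place at (275,290). Set it down.

Run:
```python
from h import *
from plant import ctrl,sensors,optics
ctrl.move_l([*PLACE,110],vel=180); ctrl.move_l([*PLACE,10],vel=100)
print(ctrl.move_l([*PLACE,-8],vel=20,threshold=3)); s=sensors.read_state(); print(s["eef_pos"],s["force"])
ctrl.gripper_to(45); ctrl.move_l([*PLACE,120],vel=150)
h=np.array([np.cos(BY),np.sin(BY)]); B=BC+GX*h
ctrl.move_ptp([B[0],B[1],130],R3(BY)); ctrl.hold(.1)
o=[]
for n in("top","side"):
    p,d=optics.grab_frame(n);c=optics.camera_params(n);np.savez(n+"2.npz",p=p,d=d,**c)
    W,p,ok=cloud(n+"2.npz"); r=np.hypot(W[...,0]-430,W[...,1]-140)
    q=W[ok&(r<50)&(W[...,2]<11)&(W[...,2]>2.5)]; print(n,len(q),q.mean(0).round(1),q.min(0).round(1),q.max(0).round(1))
print(sensors.read_state()["t"])
o=[ortho("side2.npz",(310,510),(100,400),z,1.3) for z in(6,)]
cv2.imwrite("pics/o2.png",np.hstack(o)[:,:,::-1]);print(o[0].shape)
```

```text
True
[429.84359679 139.98341571  -3.22007556] [-0.80524512 -0.43435514  3.95051671]
top 586 [429.4 138.6   5.2] [381.9  90.4   2.5] [476.4 188.1  11. ]
side 102 [435.6 150.    4. ] [390.5 103.4   2.5] [470.9 186.2   6.9]
23.5333
(260, 391, 3)
```

View pics/o2.png

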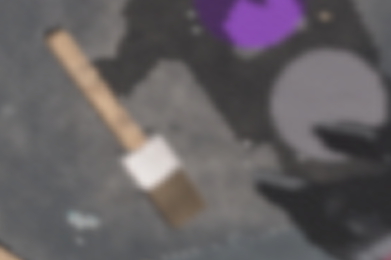

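Top and side depth show the lid flat on the table at about (430,140), seen in the crop at (325,105). The brush runs from (55,37) to (187,217), which is centre (412,307), agreeing with the top view to within 5 mm. Grasp it, lift it, tilt it near the cup and check.

```bash
cat >> h.py <<'E'
BC=np.array([414,305.]); BY=-2.50
DY=-2.7; TH=.62
E
python3 - <<'E'
from h import *
from plant import ctrl,sensors,optics
h=np.array([np.cos(BY),np.sin(BY)]); B=BC+GX*h
ctrl.move_l([*B,60],rot=R3(BY),vel=150)
print(ctrl.move_l([*B,-9],vel=60,threshold=5),sensors.read_state()["eef_pos"])
ctrl.gripper_to(3,force=45); s=sensors.read_state(); print(s["grip_width"],s["force"],s["t"])
ctrl.move_l([*B,5],vel=40); ctrl.move_l([*B,160],vel=150)
s=sensors.read_state(); print(s["grip_width"],s["force"])
t,R=tcp_for_tip([*LID,120],DY,TH,off=-15)
print(t); ctrl.move_l(list(t),rot=R,vel=120); ctrl.hold(.2)
s=sensors.read_state(); print(s["grip_width"],s["eef_pos"],s["t"])
o=[]
for n in("top","side"):
    p,d=optics.grab_frame(n);c=optics.camera_params(n);np.savez(n+"3.npz",p=p,d=d,**c)
    a=cv2.resize(p,None,fx=4,fy=4,interpolation=cv2.INTER_CUBIC)
    px=lambda X:(lambda k:k[:2]/k[2])(c['mtx']@(c['R']@np.array(X)+c['t']))
    tipB=np.array([*LID,120])-36*np.array([0,0,-1])+36*R[:,2]  # other hypothesis: world-z offset
    for X,col in(([*LID,120],(255,0,0)),(tipB,(255,0,255)),([*LID,50],(0,255,0))):
        cv2.circle(a,tuple(int(v) for v in 4*px(X)+1.5),4,col,-1)
    u=(4*px([*LID,90])).astype(int); u=np.maximum(u,[200,250]); o.append(a[u[1]-250:u[1]+250,u[0]-200:u[0]+200])
cv2.imwrite("pics/m3.png",np.hstack(o)[:,:,::-1])
E
```

```text
False [412.83441193 304.03973132  -8.56496266]
14.50559175784299 [-0.41777046  0.38063831  3.32155146] 25.825
14.470407394117606 [-0.46804678 -0.83723315 -0.72867403]
[671.15868174 363.63867491 157.76084696]
14.40334184872269 [671.07626811 363.6999548  157.89984238] 30.075
```

View pics/m3.png

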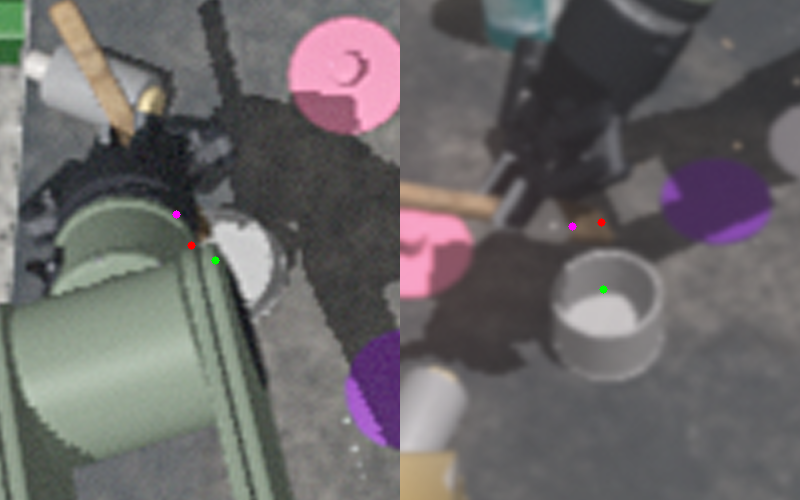

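In the side crop the bristle end is at about (598,230). That fits the red prediction (offset along the tool axis) at (601,222), not the magenta one at (572,226). The cup's mouth is centred on the green mark at (603,290). I check the tip against the depth, then dip with a force stop.

Run:
```python
from h import *
from plant import ctrl,sensors,optics
W,p,ok=cloud("side3.npz"); pf=p.astype(float)
m=ok&(W[...,2]>85)&(W[...,2]<150)&(np.hypot(W[...,0]-600,W[...,1]-330)<45)&(pf[...,0]>pf[...,2]+12)
q=W[m]; h=np.array([np.cos(DY),np.sin(DY)]); s=(q[:,:2]-LID)@h
k=np.argsort(s)[-12:]; print(len(q),q[k].mean(0).round(1),s[k].round(0))
if len(q)==0 or np.linalg.norm(q[k].mean(0)-[600,330,120])<22:
    A=LID+14*h; t,R=tcp_for_tip([*A,120],DY,TH,off=-15); ctrl.move_l(list(t),vel=100)
    t,_=tcp_for_tip([*A,60],DY,TH,off=-15); ctrl.move_l(list(t),vel=80)
    t,_=tcp_for_tip([*A,31],DY,TH,off=-15); print("stop",ctrl.move_l(list(t),vel=30,threshold=2.5))
    ctrl.hold(.4); st=sensors.read_state(); print(st["eef_pos"],t,st["force"],st["t"],st["grip_width"])
    p,d=optics.grab_frame("side"); c=optics.camera_params("side")
    cv2.imwrite("pics/d1.png",cv2.resize(p[190:300,180:310],None,fx=5,fy=5,interpolation=cv2.INTER_CUBIC)[:,:,::-1])
```

```text
85 [599.5 333.5 122.3] [-3. -3. -3. -2. -2. -1. -1. -1. -0.  0.  1.  1.]
stop False
[658.53074636 357.66071865  68.87604318] [658.50167175 357.65535659  68.76084696] [ 0.70737768  0.25264916 -0.6551526 ] 32.8833 14.903499649082708
```

View pics/d1.png

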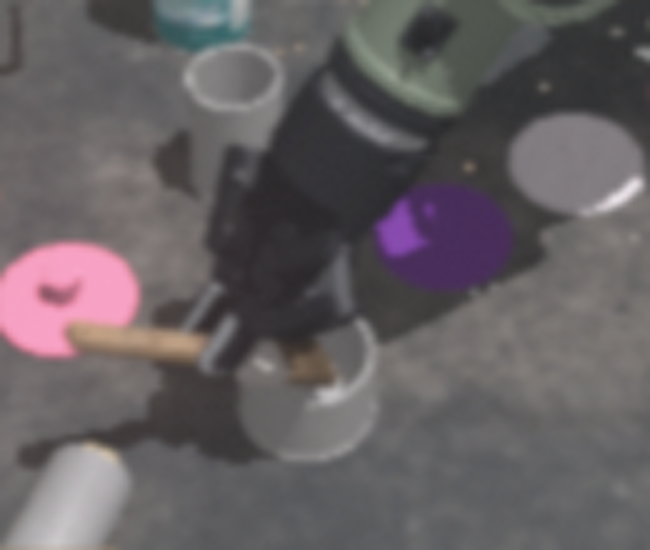

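The bristle tip is in the cup at (310,370), its predicted height is about 17 mm below the rim, and no contact force showed. The lid lies at (575,160). Next I withdraw and level the brush, and refine the rest's pose from the initial pictures.

Run:
```python
from h import *
from plant import ctrl,sensors
h=np.array([np.cos(DY),np.sin(DY)]);A=LID+14*h
t,R=tcp_for_tip([*A,125],DY,TH,off=-15); ctrl.move_l(list(t),vel=100)
ctrl.move_l([430,230,170],rot=R3(-2.65),vel=170)
ctrl.move_ptp([430,-110,170],R3(RY)); s=sensors.read_state(); print(s["eef_pos"],s["grip_width"],s["t"])
# refine rest: ear/base points in its frame, both cameras
from scipy.optimize import minimize
r=np.array([np.cos(RY),np.sin(RY)]);n=np.array([-r[1],r[0]])
for f in("top0","side0"):
    W,p,ok=cloud(f+".npz"); d=W[...,:2]-REST; a=d@r;b=d@n;z=W[...,2]
    m=ok&(abs(a)<75)&(abs(b)<50)
    for nm,mm in(("ears+60",m&(z>36)&(z<50)&(a<-40)),("ears40",m&(z>36)&(z<50)&(a>20)),("base",m&(z>2.8)&(z<12)&(p.max(-1)>110))):
        if mm.sum()<6: print(f,nm,mm.sum());continue
        aa,bb=a[mm],b[mm]; print(f,nm,mm.sum(),"a",np.percentile(aa,[2,50,98]).round(1),"b",np.percentile(bb,[2,50,98]).round(1),"z",np.median(z[mm]).round(1),np.sort(bb).round(0)[::max(1,len(bb)//24)])
def put(f,zp):
    o=ortho(f,(360,540),(-235,-55),zp,2.)
    def P(a,b):
        w=REST+a*r+b*n; return (int((-55-w[1])*2),int((540-w[0])*2))
    for x in(-60,40):
        w=13 if x<0 else 23
        if zp>20:
            for bb in(-35,-w,w,35): cv2.circle(o,P(x,bb),2,(255,0,0),-1)
    if zp<20:
        for q in((-65,37),(65,37),(65,-37),(-65,-37)): cv2.circle(o,P(*q),2,(0,200,0),-1)
    return o
o=np.vstack([np.hstack([put("top0.npz",6),put("top0.npz",45)]),np.hstack([put("side0.npz",6),put("side0.npz",45)])])
cv2.imwrite("pics/rest.png",cv2.resize(o,(600,600),interpolation=cv2.INTER_AREA)[:,:,::-1])
```

```text
[ 430.20299505 -109.32257862  169.9742072 ] 14.45214849321865 37.0
top0 ears+60 65 a [-63.6 -58.8 -54.6] b [-34.8  12.7  33.1] z 45.1 [-35. -35. -33. -32. -31. -29. -27. -26. -25. -24. -22. -21. -19. -17.
 -16. -15.  13.  13.  15.  16.  17.  18.  20.  22.  22.  23.  25.  27.
  28.  29.  30.  31.  34.]
top0 ears40 40 a [36.1 41.2 44.9] b [-34.6   9.7  34.7] z 44.2 [-35. -34. -34. -34. -32. -32. -31. -30. -30. -29. -28. -27. -27. -26.
 -25. -25. -24. -22. -12.   8.  11.  23.  23.  24.  24.  25.  26.  26.
  27.  27.  28.  29.  30.  31.  31.  32.  33.  33.  35.  35.]
top0 base 989 a [-53.8  -1.   63. ] b [-36.2  -1.3  34.3] z 6.7 [-49. -35. -32. -29. -26. -23. -19. -17. -13. -11.  -8.  -5.  -1.   2.
   5.   8.  11.  14.  17.  20.  23.  26.  29.  32.  36.]
side0 ears+60 30 a [-63.2 -58.8 -52.3] b [-39.6  -4.8  33. ] z 40.8 [-40. -39. -37. -35. -33. -33. -31. -29. -28. -27. -25. -25. -21. -20.
 -18.   8.  10.  11.  13.  15.  15.  16.  16.  21.  22.  27.  27.  31.
  32.  34.]
side0 ears40 21 a [36.9 41.8 47.8] b [-37.7  13.4  32. ] z 40.6 [-39. -36. -35. -34. -33. -33. -32. -31. -30. -28.  13.  20.  20.  21.
  22.  22.  27.  29.  29.  32.  32.]
side0 base 228 a [-55.1   0.9  64.3] b [-41.   -7.6  29.2] z 4.5 [-44. -40. -37. -34. -32. -29. -27. -25. -22. -20. -15. -12.  -9.  -7.
  -5.  -2.  -0.   3.   7.  11.  14.  18.  21.  23.  27.  30.]
```

View pics/rest.png

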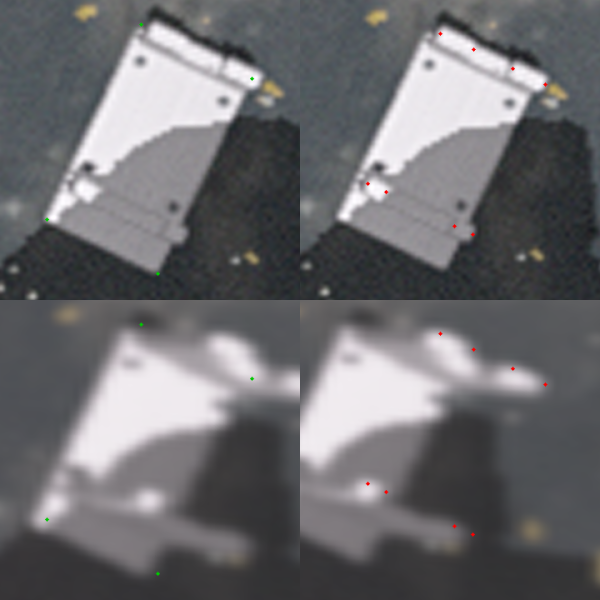

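The marks fall on the ears and base corners in the top view (upper panels), and on the ears in the side view (lower right) to within about 2 mm, so the rest's pose holds. I hover over it, measure the held brush in the rest's frame, and lower only if it lines up.

Run:
```python
from h import *
from plant import ctrl,sensors,optics
r=np.array([np.cos(RY),np.sin(RY)]);n=np.array([-r[1],r[0]]); B=REST+GX*r
ctrl.move_l([*B,75],rot=R3(RY),vel=120); ctrl.hold(.3)
print(sensors.read_state()["eef_pos"])
for f in("top","side"):
    p,d=optics.grab_frame(f);c=optics.camera_params(f);np.savez(f+"4.npz",p=p,d=d,**c)
    W,p,ok=cloud(f+"4.npz"); e=W[...,:2]-REST;a=e@r;b=e@n;z=W[...,2]
    m=ok&(z>72)&(z<115)&(abs(b)<28)&(abs(a)<110)
    for lo in range(-100,110,15):
        k=m&(a>=lo)&(a<lo+15)
        if k.sum()>2: print(f,lo,k.sum(),"a",a[k].min().round(),a[k].max().round(),"b",b[k].min().round(1),b[k].max().round(1),"z",np.median(z[k]).round(1))
```

```text
[ 449.01311442 -143.90028844   75.54856928]
top 20 12 a 21.0 35.0 b -16.1 -12.3 z 95.4
top 35 13 a 36.0 49.0 b -16.2 -11.4 z 95.5
top 50 12 a 52.0 64.0 b -15.6 -11.0 z 93.1
top 65 13 a 65.0 79.0 b -14.6 -10.6 z 94.7
top 80 8 a 80.0 87.0 b -14.5 -9.6 z 94.2
side -85 17 a -85.0 -71.0 b -11.6 3.5 z 91.9
side -70 18 a -70.0 -55.0 b -14.4 3.1 z 92.6
side -55 20 a -54.0 -40.0 b -14.1 7.9 z 90.4
side -40 17 a -39.0 -27.0 b -15.2 2.8 z 91.2
side -25 17 a -24.0 -11.0 b -12.3 2.1 z 91.1
side -10 14 a -8.0 4.0 b -24.0 -15.6 z 103.2
side 5 47 a 5.0 19.0 b -25.0 12.3 z 99.0
side 20 32 a 21.0 34.0 b -20.7 14.5 z 92.6
side 35 36 a 35.0 50.0 b -21.1 14.4 z 91.5
side 50 29 a 50.0 64.0 b -21.1 13.1 z 91.9
side 65 29 a 65.0 79.0 b -20.0 8.3 z 91.5
side 80 23 a 80.0 91.0 b -20.6 13.0 z 90.4
```

The brush hangs level, lengthwise within about 2 mm. Sideways it is within about 2 mm too, after allowing for the side camera's ~3.5 mm bias seen on the rest itself. Lower it.

Run:
```python
from h import *
from plant import ctrl,sensors,optics
r=np.array([np.cos(RY),np.sin(RY)]);n=np.array([-r[1],r[0]]); B=REST+GX*r
print(ctrl.move_l([*B,33],vel=60,threshold=3))
print(ctrl.move_l([*B,21],vel=15,threshold=1.5)); s=sensors.read_state();print(s["eef_pos"],s["force"],s["grip_width"],s["t"])
if s["eef_pos"][2]<27:
    ctrl.gripper_to(32); ctrl.move_l([*B,130],vel=100)
    ctrl.move_ptp([330,-350,250],R3(RY-.5)); ctrl.hold(.3)
o=[]
for f in("top","side"):
    p,d=optics.grab_frame(f);c=optics.camera_params(f);np.savez(f+"5.npz",p=p,d=d,**c)
    W,p,ok=cloud(f+"5.npz"); e=W[...,:2]-REST;a=e@r;b=e@n;z=W[...,2]
    m=ok&(z>36)&(z<60)&(p[...,0].astype(int)-p[...,2]>15)&(abs(b)<40)&(abs(a)<120)
    for lo,hi in((-100,-65),(-50,0),(0,30),(30,60),(60,110)):
        k=m&(a>=lo)&(a<hi)
        if k.sum()>2: print(f,lo,k.sum(),"a",a[k].min().round(),a[k].max().round(),"b",b[k].min().round(1),b[k].max().round(1),"z",np.median(z[k]).round(1))
    rr=np.hypot(W[...,0]-430,W[...,1]-140);q=W[ok&(rr<50)&(W[...,2]<11)&(W[...,2]>2.5)];print("lid",q.mean(0).round(1))
    rr=np.hypot(W[...,0]-600,W[...,1]-330);q=W[ok&(rr<60)&(W[...,2]<60)&(W[...,2]>42)];print("cup",q.mean(0).round(1),q.min(0).round(1),q.max(0).round(1))
t=np.load("top5.npz")["p"]; cv2.imwrite("pics/end.png",cv2.resize(t[90:320,110:400],(800,634))[:590,:,::-1]); print(sensors.read_state()["t"])
```

```text
False
True
[ 448.606121   -143.78644773   23.54232714] [-0.29944064 -1.0065618   3.80610554] 14.627682233328713 39.8833
top -100 48 a -88.0 -65.0 b -7.9 8.1 z 44.0
top -50 104 a -50.0 -0.0 b -7.7 7.0 z 44.0
top 0 43 a 1.0 20.0 b -7.3 7.6 z 44.2
top 30 45 a 49.0 59.0 b -15.3 13.4 z 44.3
top 60 115 a 60.0 87.0 b -15.0 15.2 z 43.2
lid [429.5 139.9   5.1]
cup [597.9 329.1  49.2] [561.4 290.8  42.2] [634.1 365.8  55.7]
side -100 16 a -86.0 -66.0 b -11.1 5.3 z 40.3
side -50 39 a -50.0 -1.0 b -13.6 3.0 z 41.1
side 0 22 a 3.0 26.0 b -17.7 9.5 z 41.3
side 30 12 a 52.0 60.0 b -18.5 12.7 z 41.1
side 60 32 a 60.0 89.0 b -19.0 3.8 z 40.8
lid [431.7 147.1   3.9]
cup [599.  333.7  46.6] [560.9 292.   42.2] [636.2 373.1  52.7]
42.8667
```

View pics/end.png

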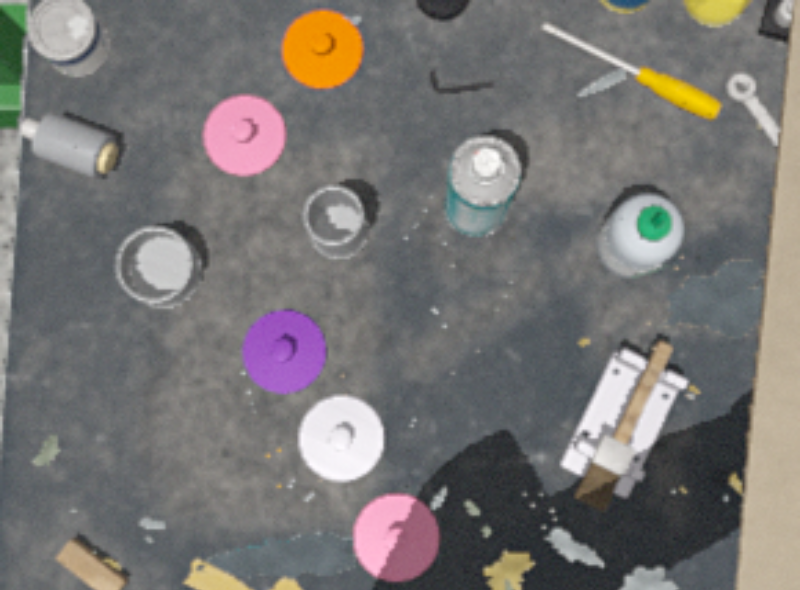

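The brush lies level in both notches from (660,345) to (592,500), its top at z≈44 and within about 1 mm of the rest's centre. The lid is flat at (341,437), the cup stands at (158,265), the bystanders are unmoved and the robot is clear. Hand in.

```bash
python3 -c "
from plant import ctrl
ctrl.finish_job()"
```

```text
the job is handed in; nothing more can be done
```

I moved the lid to the table, dipped the brush in the low cup, laid it in its rest and handed the job in at about 43 s of robot time. No verdict is reported on hand-in.

- **Missed first grasp:** the gripper closed above the lid's knob. The camera depth and a light touch on the table showed the fingertips about 36 mm farther back than the tool frame states. I corrected for that along the tool axis, and the camera confirmed it with the tool tilted.
- **Lid:** it lies flat at about (430, 140), roughly 255 mm from the cup.
- **Dip:** the tip was commanded 19 mm below the rim and held for 0.4 s. Allowing for about 2 mm of measured offset, that is about 17 mm. No contact force showed.
- **Brush:** the top camera shows it level, with its top at z ≈ 44. It is within about 1 mm of the rest's centre line and middle, bristles in the wide notch.
- **Cup and other objects:** the low cup stands within about 2 mm of where I first measured it. By eye in the last picture, the tall cup, spray can and bottle stand where they were.

**Disagreement between cameras:** the side camera reads about 4 mm more in y and 2–3 mm lower than the top one. It showed the same y shift on the fixed rest, so I took it as camera bias.

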